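# Find the unlocked flap of the scrap box

### The arm

A 6-joint arm with a two-finger parallel gripper is mounted at the origin on the work surface. World frame = base frame: x ahead of the robot, y to its left, z up, the work surface at z = 0. Lengths are in m, angles in rad, forces in N, time in s.
With the tool pointing down it reaches from about 0.25 to 0.725 m from the base axis. Payload 4 kg.
Tool frame: the origin (TCP) lies at the very end of the fingers, on their centre line; the grasp point (between the pads) lies behind it (manip.grasp_offset is the z of the grasp point in the tool frame, in m); z points along the fingers, y is the line along which they close (so a half turn about z gives the same grasp; the last joint's range is limited). The gripper opens to 85 mm and grips with 20 to 120 N. Pads are 22 mm wide; open, the fingers measure 114 mm over their backs; the gripper's body (76 mm by 85 mm) begins 54 mm behind the grasp point. The pads swing forward as they close: fully open they stand 13 mm farther back than shut.
Start: joints at [1.324, 0.241, 0.005, 1.335, 0, 1.571], TCP at [0.122, 0.485, 0.231] pointing down, gripper open.
Joint ranges: [-2.72, 2.72], [-1.05, 1.87], [-1.09, 1.28], [-1.99, 2.15], [-1.42, 1.44], [-3.14, 3.14]. Speed limits (rad/s): [2.79, 2.79, 3.14, 3.14, 3.14, 3.14].

### API

Orientations are given as a rotation vector (axis times angle).
In Python, from station import manip, eyes, job gives the robot as it stands.
- The arm moves only by the tool servo_tool, never from a script. Its argument "targets" is a list of rows, each an object with "jaw": the opening, from 0 (shut) to 1 (fully open); "translation": the shift along the world's x, y, z in mm, a list of three; "turn": the turn about the world's z in rad. A call has 1 to 10 rows; each row is the pose to reach, as a shift and turn from the pose commanded when the call began; what a row does not reach only later rows make up. A row lasts 1/10 s, in which the tool goes at most 50 mm and 8.59 degrees, less where a joint would pass 70% of its speed; a pose out of reach is approached as far as the arm can. A call with a gripper value outside its range is refused whole. The fingers move at their own pace and stop on an object; "squeeze" is the grip in N (left out, the last holds). Time passes only in rows, so rows that repeat a pose let the fingers close. It gives the time, the measured TCP pose, the force, the opening and the grip force at its end, in the units of the state.
- manip.observe(): the state, without advancing time (a new reading comes with each control period).
- eyes.snapshot(name): name is "side" or "top"; returns (picture, depth): 420x560x3 uint8, red, green, blue; 420x560 float32, m along the optical axis (not along the pixel's ray), 0 where there is no reading.
- eyes.calibration(name): a dict with "fx", "fy", "cx", "cy" (pixels), "view" (4x4, takes a point from world to camera coordinates). Camera axes: x right, y down, z forward; pixel columns grow to the right and rows downward; lengths in m; the calibration is good to about 2 mm. A picture is of the moment at which its call begins. calibration takes no time and is no camera call.
- job.sign_off(): hands the job in; it is judged then, once.
Trained networks look in the newest picture that a camera, given by its name, has taken for a name from the list of things; names that differ only in an ending like _2 or _b are one class to them, and where a whole thing is asked for, a point or a joint stands for the part that bears it (a point fixed in the world has none). Each returns a list of dicts, best first, with "score" (0 to 1); they miss things now and then, are a little off and sometimes report something else, mostly with a low value. They report only what shows in the picture. A call takes as long as a camera call.
- eyes.spot_in(name, camera): "position" ([x, y, z] in m, in world coordinates, good to about 4 mm: the middle of the surface that is visible of it).
- eyes.place_of(name, camera): "position" ([x, y, z] in m, in world coordinates, good to about 4 mm: a listed point, or the origin of a listed thing).
The state is a dict: "time": time; "q": joint angles; "joint_vel": joint speeds; "tau": joint torques, N m; "eef_pos": TCP position; "orientation": TCP orientation; "contact_force": force on the tool from outside, world axes, zero at the start; "moment": the same for the moment, N m; "grip_width": finger opening in m; "gripper_force": force on a finger pad.
Only numpy, scipy, OpenCV 4.12 (cv2) and the standard library are available. Lean on these libraries where they do the work, as an engineer would, in place of code of your own. Each camera call takes 0.05 s, during which the arm holds its last target. There are 200 camera calls.

### The job

Three of the scrap box's four identical flaps are locked and one is free: press on one flap after another, near an end, until you find the one that rocks, then push that end down until the flap is fully open, and leave it standing open. Use the fingertips only: do not pinch a flap, and do not move or pick up the bottle, the crucible or the tape ring.

Things in the scene. Friction and masses are not known exactly. Their poses are not given: they have to be found in the camera images.
- scrap_box: Grey metal scrap box fixed to the bench, 130 (x) x 400 (y) x 100 mm high; origin at the centre of its underside, z up, x across it (away from the robot at yaw 0), y along its row of four identical aluminium flaps, centres 96 mm apart (y = +144 to -144 mm). Outer walls 8 mm, partitions 4 mm; their tops stand 2 mm above the flaps, 2 mm clear of flap edges. A finger pressing 20 mm in from a flap end misses them.
- flap1_mid (a point): Centre of the top face of one flap, left end as the robot sees it (+y end of the box); 98 mm above the bench when closed. The flap is 110 (x) x 88 (y) x 5 mm and turns about a pin along y, under its middle line: as one end (x = -55 or +55 mm) sinks into the box the other rises. Axes turn with the flap; closed, they are parallel to the box's, z out of the top face.
- flap1 (a joint): Angle of that flap, rad: 0 closed, positive with its +x end down, negative with its -x end down. If locked (hidden insert, any three of the four): 1 mm of play at the ends, then solid. If free: rocks either way under 2 to 4 N near an end, same resistance up to the stop at 1.05, ends then 48 mm below the closed level, empty 80 mm deep below; stays as left.
- flap2_mid (a point): Centre of the top face of one flap, second from the left; 98 mm above the bench when closed. The flap is 110 (x) x 88 (y) x 5 mm and turns about a pin along y, under its middle line: as one end (x = -55 or +55 mm) sinks into the box the other rises. Axes turn with the flap; closed, they are parallel to the box's, z out of the top face.
- flap2 (a joint): Angle of that flap, rad: 0 closed, positive with its +x end down, negative with its -x end down. If locked (hidden insert, any three of the four): 1 mm of play at the ends, then solid. If free: rocks either way under 2 to 4 N near an end, same resistance up to the stop at 1.05, ends then 48 mm below the closed level, empty 80 mm deep below; stays as left.
- flap3_mid (a point): Centre of the top face of one flap, second from the right; 98 mm above the bench when closed. The flap is 110 (x) x 88 (y) x 5 mm and turns about a pin along y, under its middle line: as one end (x = -55 or +55 mm) sinks into the box the other rises. Axes turn with the flap; closed, they are parallel to the box's, z out of the top face.
- flap3 (a joint): Angle of that flap, rad: 0 closed, positive with its +x end down, negative with its -x end down. If locked (hidden insert, any three of the four): 1 mm of play at the ends, then solid. If free: rocks either way under 2 to 4 N near an end, same resistance up to the stop at 1.05, ends then 48 mm below the closed level, empty 80 mm deep below; stays as left.
- flap4_mid (a point): Centre of the top face of one flap, right end (-y end of the box); 98 mm above the bench when closed. The flap is 110 (x) x 88 (y) x 5 mm and turns about a pin along y, under its middle line: as one end (x = -55 or +55 mm) sinks into the box the other rises. Axes turn with the flap; closed, they are parallel to the box's, z out of the top face.
- flap4 (a joint): Angle of that flap, rad: 0 closed, positive with its +x end down, negative with its -x end down. If locked (hidden insert, any three of the four): 1 mm of play at the ends, then solid. If free: rocks either way under 2 to 4 N near an end, same resistance up to the stop at 1.05, ends then 48 mm below the closed level, empty 80 mm deep below; stays as left.
- bottle: Bystander: white bottle, 42 mm across, 90 mm high, standing on the bench beyond the box; origin at the centre of its foot.
- crucible: Bystander: dark crucible cup, 60 mm across, 65 mm high, standing open end up on the bench beside the box's -y end; origin at the centre of its foot.
- tape: Bystander: brown ring like a tape roll, 90 mm outside, 66 mm inside, 25 mm high, lying flat on the bench beyond the box; origin at the centre of its underside.

How it is judged:
On the way:
1. a flap has been pressed and rocks (more than 0.1 rad) ((value of joint any of flap1, flap2, flap3, flap4 above 0.1 rad or value of joint any of flap1, flap2, flap3, flap4 below -0.1 rad)), for 0.1 s.
At the end, for the whole second after the job is handed in: The free flap stands open by more than 0.87 rad (50 degrees) either way, and all flaps are at rest ((value of joint any of flap1, flap2, flap3, flap4 above 0.87 rad or value of joint any of flap1, flap2, flap3, flap4 below -0.87 rad) and velocity of joint flap1 between -0.05 and 0.05 rad/s and velocity of joint flap2 between -0.05 and 0.05 rad/s and velocity of joint flap3 between -0.05 and 0.05 rad/s and velocity of joint flap4 between -0.05 and 0.05 rad/s); the robot touches nothing.
It fails at once if the bottle, crucible or tape ring is moved more than 20 mm (pushed, tipped or lifted) (distance of any of bottle, crucible, tape from where it was at the start of the episode above 0.02 m).
It fails at once if the bottle or crucible is knocked over (angle between any of bottle, crucible's own z axis and vertical above 0.5 rad).
It fails at once if a flap is pinched between the fingers ((contact force between the fingers and flap1 above 2 N and x of the grasp point in the frame of flap1_mid between -0.062 and 0.062 m and y of the grasp point in the frame of flap1_mid between -0.05 and 0.05 m and z of the grasp point in the frame of flap1_mid between -0.007 and 0.007 m) or (contact force between the fingers and flap2 above 2 N and x of the grasp point in the frame of flap2_mid between -0.062 and 0.062 m and y of the grasp point in the frame of flap2_mid between -0.05 and 0.05 m and z of the grasp point in the frame of flap2_mid between -0.007 and 0.007 m) or (contact force between the fingers and flap3 above 2 N and x of the grasp point in the frame of flap3_mid between -0.062 and 0.062 m and y of the grasp point in the frame of flap3_mid between -0.05 and 0.05 m and z of the grasp point in the frame of flap3_mid between -0.007 and 0.007 m) or (contact force between the fingers and flap4 above 2 N and x of the grasp point in the frame of flap4_mid between -0.062 and 0.062 m and y of the grasp point in the frame of flap4_mid between -0.05 and 0.05 m and z of the grasp point in the frame of flap4_mid between -0.007 and 0.007 m)).
It also fails if it takes over 45 s, if anything falls off the work surface, if the arm or the gripper's body presses on something with over 40 N, if the wrist force passes 120 N, or if a joint passes its speed limit or range.

## Working session

There is one attempt and no reset: what is moved stays moved. The work goes in short steps, Python scripts to look and compute and a tool call to move; the robot and the scene stay as the last step left them, time stands still between calls to the robot, and variables do not carry over. Pictures are saved under pics/ and viewed, at most 10 in all, crops included, and the job is handed in when it is done.

Besides the shell and the picture viewer there is one more tool, called after "Emit:" as a command line: name --argument value ..., lists and objects as JSON in quotes. servo_tool: Moves the arm, as the interface text tells. Its arguments: {"type":"object","properties":{"targets":{"type":"array"},"squeeze":{"type":"number"}},"required":["targets"]}

```bash
mkdir -p pics; python3 - <<'E'
from station import manip, eyes, job
import cv2,numpy as np
ims=[]
for c in("top","side"):
    p,d=eyes.snapshot(c); cv2.imwrite(f"pics/{c}0.png",p[:,:,::-1])
    for n in("flap1_mid","flap2_mid","flap3_mid","flap4_mid","scrap_box","bottle","crucible","tape"):
        print(c,n,[(np.round(r["position"],3).tolist(),round(r["score"],2)) for r in eyes.place_of(n,c)[:2]])
    K=eyes.calibration(c);print(K["fx"],K["cx"],K["cy"],np.round(np.linalg.inv(K["view"]),3).tolist())
print(manip.observe(),manip.grasp_offset)
E
```

```text
top flap1_mid [([0.482, 0.093, 0.103], 0.92), ([0.504, -0.003, 0.097], 0.74)]
top flap2_mid [([0.501, -0.003, 0.097], 0.65)]
top flap3_mid [([0.522, -0.092, 0.094], 0.58)]
top flap4_mid [([0.544, -0.187, 0.096], 0.93)]
top scrap_box [([0.514, -0.049, 0.003], 0.8)]
top bottle [([0.613, 0.092, 0.001], 0.58)]
top crucible [([0.605, -0.305, 0.001], 0.63)]
top tape [([0.7, -0.129, 0.002], 0.86)]
428.94992976625906 277.19826206522066 203.94723053519002 [[0.005, -0.985, 0.173, 0.462], [-1.0, -0.001, 0.021, -0.05], [-0.021, -0.174, -0.985, 0.942], [0.0, 0.0, 0.0, 1.0]]
side flap1_mid [([0.479, 0.094, 0.1], 0.78)]
side flap2_mid [([0.503, 0.003, 0.098], 0.71)]
side flap3_mid [([0.524, -0.094, 0.098], 0.77)]
side flap4_mid []
side scrap_box [([0.512, -0.046, 0.004], 0.74)]
side bottle [([0.612, 0.093, -0.004], 0.6)]
side crucible []
side tape [([0.698, -0.13, 0.001], 0.7)]
492.47532822541314 271.87909484227146 218.34398967132356 [[-0.981, -0.127, 0.148, 0.484], [-0.195, 0.679, -0.708, 0.65], [-0.01, -0.723, -0.691, 0.769], [0.0, 0.0, 0.0, 1.0]]
{'time': 0.9, 'q': array([ 1.32400134e+00,  2.40581973e-01,  5.00989161e-03,  1.33518772e+00,
       -1.50232205e-05,  1.57079849e+00]), 'joint_vel': array([ 1.16797009e-03, -6.97957542e-04, -7.14032799e-06, -1.97030100e-03,
       -4.86741209e-04, -8.12096741e-04]), 'tau': array([-2.39435994e-04, -3.72195268e+01,  2.52694541e+01,  1.06844273e-03,
       -9.22737854e-05,  1.42709004e-05]), 'eef_pos': array([0.12215539, 0.48485823, 0.23131926]), 'orientation': array([3.86682579e-01, 3.11768489e+00, 5.40345235e-05]), 'contact_force': array([0.1744206 , 0.59306518, 0.45909938]), 'moment': array([ 0.0274492 , -0.00481486,  0.02295277]), 'gripper_force': 0.0, 'grip_width': 0.08554882686857218} -0.0187
```

View pics/top0.png

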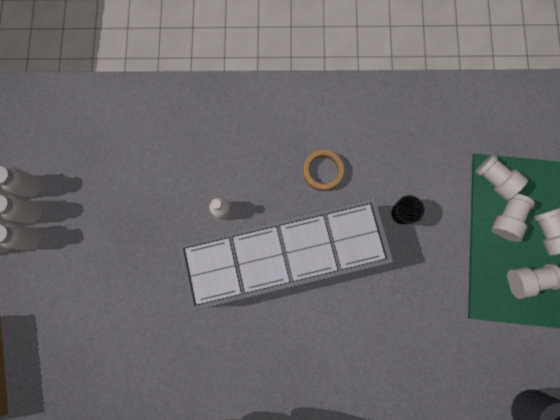

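Emit:
servo_tool --targets '[{"jaw": 0, "translation": [35, -40, 0], "turn": 0.12}, {"jaw": 0, "translation": [70, -80, 0], "turn": 0.24}, {"jaw": 0, "translation": [105, -120, 0], "turn": 0.36}, {"jaw": 0, "translation": [140, -160, 0], "turn": 0.465}, {"jaw": 0, "translation": [175, -200, 0], "turn": 0.465}, {"jaw": 0, "translation": [210, -245, 0], "turn": 0.465}, {"jaw": 0, "translation": [245, -290, 0], "turn": 0.465}, {"jaw": 0, "translation": [275, -330, 0], "turn": 0.465}, {"jaw": 0, "translation": [303, -365, -20], "turn": 0.465}, {"jaw": 0, "translation": [329, -398, -40], "turn": 0.465}]'

```text
time: 1.9
eef_pos: [0.4389, 0.1034, 0.2013]
orientation: [-0.341, 3.119, 0.001]
contact_force: [1.2, 1.1, -0.2]
grip_width: 0.0002
gripper_force: 0.0
```

The top view shows the box with its flaps at about (212,270), (261,260), (309,248) and (356,237). The bottle is at (219,208), the tape at (323,170) and the crucible at (407,210). This agrees with the detected positions, so I'll press flap1 first.

Emit:
servo_tool --targets '[{"jaw": 0, "translation": [0, 0, -30], "turn": 0}, {"jaw": 0, "translation": [0, 0, -60], "turn": 0}, {"jaw": 0, "translation": [0, 0, -80], "turn": 0}, {"jaw": 0, "translation": [0, 0, -86], "turn": 0}, {"jaw": 0, "translation": [0, 0, -90], "turn": 0}, {"jaw": 0, "translation": [0, 0, -94], "turn": 0}, {"jaw": 0, "translation": [0, 0, -97], "turn": 0}, {"jaw": 0, "translation": [0, 0, -97], "turn": 0}, {"jaw": 0, "translation": [0, 0, -97], "turn": 0}]'

```text
time: 2.8
eef_pos: [0.4372, 0.1053, 0.1039]
orientation: [-0.342, 3.122, 0.0]
contact_force: [0.5, -1.0, -0.2]
grip_width: 0.0001
gripper_force: 0.0
```

Emit:
servo_tool --targets '[{"jaw": 0, "translation": [7, -9, 5], "turn": 0}, {"jaw": 0, "translation": [14, -18, 5], "turn": 0}, {"jaw": 0, "translation": [14, -18, 0], "turn": 0}, {"jaw": 0, "translation": [14, -18, -4], "turn": 0}, {"jaw": 0, "translation": [14, -18, -7], "turn": 0}, {"jaw": 0, "translation": [14, -18, -10], "turn": 0}, {"jaw": 0, "translation": [14, -18, -10], "turn": 0}]'

```text
time: 3.5
eef_pos: [0.4508, 0.0867, 0.0973]
orientation: [-0.342, 3.121, -0.002]
contact_force: [-11.0, -3.5, 32.8]
grip_width: -0.0001
gripper_force: 16.6
```

Flap1 holds 33 N at z = 0.097, so it is locked. Next is flap2.

Emit:
servo_tool --targets '[{"jaw": 0, "translation": [0, 0, 20], "turn": 0}, {"jaw": 0, "translation": [7, -31, 26], "turn": 0}, {"jaw": 0, "translation": [14, -62, 26], "turn": 0}, {"jaw": 0, "translation": [21, -94, 20], "turn": 0}, {"jaw": 0, "translation": [21, -94, 12], "turn": 0}, {"jaw": 0, "translation": [21, -94, 6], "turn": 0}, {"jaw": 0, "translation": [21, -94, 3], "turn": 0}, {"jaw": 0, "translation": [21, -94, 0], "turn": 0}, {"jaw": 0, "translation": [21, -94, 0], "turn": 0}]'

```text
time: 4.4
eef_pos: [0.4711, -0.0071, 0.0972]
orientation: [-0.343, 3.122, -0.005]
contact_force: [-11.9, -4.7, 31.4]
grip_width: -0.0001
gripper_force: 16.4
```

Flap2 is locked as well. Next is flap3.

Emit:
servo_tool --targets '[{"jaw": 0, "translation": [0, 0, 20], "turn": 0}, {"jaw": 0, "translation": [7, -31, 26], "turn": 0}, {"jaw": 0, "translation": [14, -62, 26], "turn": 0}, {"jaw": 0, "translation": [21, -94, 20], "turn": 0}, {"jaw": 0, "translation": [21, -94, 12], "turn": 0}, {"jaw": 0, "translation": [21, -94, 6], "turn": 0}, {"jaw": 0, "translation": [21, -94, 3], "turn": 0}, {"jaw": 0, "translation": [21, -94, 0], "turn": 0}, {"jaw": 0, "translation": [21, -94, 0], "turn": 0}]'

```text
time: 5.3
eef_pos: [0.4922, -0.0999, 0.0932]
orientation: [0.345, -3.121, 0.0]
contact_force: [-0.3, -0.9, 1.4]
grip_width: 0.0004
gripper_force: 0.5
```

Flap3 gives way, so I'll push that end down.

Emit:
servo_tool --targets '[{"jaw": 0, "translation": [0, 0, -4], "turn": 0}, {"jaw": 0, "translation": [0, 0, -8], "turn": 0}, {"jaw": 0, "translation": [0, 0, -12], "turn": 0}, {"jaw": 0, "translation": [0, 0, -16], "turn": 0}, {"jaw": 0, "translation": [0, 0, -20], "turn": 0}, {"jaw": 0, "translation": [0, 0, -23], "turn": 0}, {"jaw": 0, "translation": [0, 0, -26], "turn": 0}, {"jaw": 0, "translation": [0, 0, -26], "turn": 0}]'

```text
time: 6.1
eef_pos: [0.4927, -0.1, 0.0671]
orientation: [0.344, -3.123, -0.001]
contact_force: [-0.5, 0.4, 0.5]
grip_width: -0.0004
gripper_force: 0.1
```

Emit:
servo_tool --targets '[{"jaw": 0, "translation": [0, 0, -2], "turn": 0}, {"jaw": 0, "translation": [0, 0, -4], "turn": 0}, {"jaw": 0, "translation": [0, 0, -6], "turn": 0}, {"jaw": 0, "translation": [0, 0, -6], "turn": 0}]'

```text
time: 6.5
eef_pos: [0.4925, -0.1008, 0.0609]
orientation: [0.342, -3.122, -0.0]
contact_force: [-0.2, 0.2, 0.3]
grip_width: -0.0002
gripper_force: 0.7
```

```bash
python3 - <<'E'
from station import manip, eyes
import cv2
p,d=eyes.snapshot("side"); cv2.imwrite("pics/s1.png",p[:,:,::-1])
print(manip.observe()["contact_force"])
E
```

```text
[-1.0708227  -0.03777633  0.97166663]
```

View pics/s1.png

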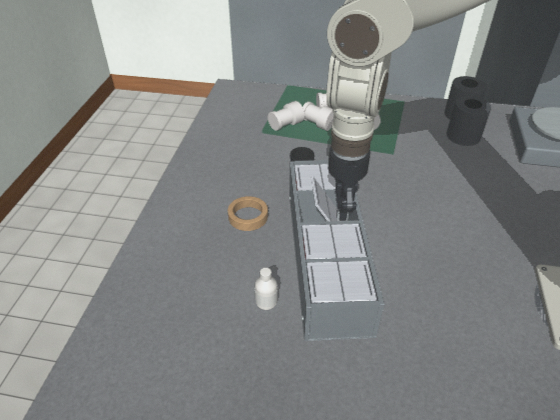

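The side view shows flap3 tilted, with its far end raised near pixel (318,195), and the bystanders untouched. I'll push further down and inward until it reaches the stop.

Emit:
servo_tool --targets '[{"jaw": 0, "translation": [2, 0.5, -1], "turn": 0}, {"jaw": 0, "translation": [4, 1, -2], "turn": 0}, {"jaw": 0, "translation": [6, 1.5, -3], "turn": 0}, {"jaw": 0, "translation": [6, 1.5, -3], "turn": 0}]'

```text
time: 6.95
eef_pos: [0.4938, -0.1005, 0.0598]
orientation: [0.339, -3.114, 0.003]
contact_force: [-17.7, -2.5, 24.6]
grip_width: -0.0001
gripper_force: 14.0
```

The force has risen, so the flap is at the stop. I'll back off, lift and look.

Emit:
servo_tool --targets '[{"jaw": 0, "translation": [-6, -1.5, 3], "turn": 0}, {"jaw": 0, "translation": [-8, -2, 8], "turn": 0}, {"jaw": 0, "translation": [-8, -2, 30], "turn": 0}, {"jaw": 0, "translation": [-8, -2, 65], "turn": 0}, {"jaw": 0, "translation": [-8, -2, 110], "turn": 0}, {"jaw": 0, "translation": [-50, -2, 140], "turn": 0}, {"jaw": 0, "translation": [-95, -2, 140], "turn": 0}, {"jaw": 0, "translation": [-140, -2, 140], "turn": 0}, {"jaw": 0, "translation": [-140, -2, 140], "turn": 0}]'

```text
time: 7.85
eef_pos: [0.353, -0.1004, 0.1976]
orientation: [0.339, -3.119, -0.003]
contact_force: [-0.7, 0.0, -0.8]
grip_width: 0.0001
gripper_force: 0.0
```

```bash
python3 - <<'E'
from station import manip, eyes
import cv2,numpy as np
ax=np.array([.9763,.2163,0]);ay=np.array([-.2163,.9763,0]);o=np.array([.523,-.094,.098])
for c in("side","top"):
    p,d=eyes.snapshot(c); K=eyes.calibration(c)
    cv2.imwrite(f"pics/{c}2.png",cv2.resize(p[120:330,180:420,::-1],None,fx=2.5,fy=2.5))
    v,u=np.mgrid[:420,:560]
    P=np.stack([(u-K["cx"])/K["fx"]*d,(v-K["cy"])/K["fy"]*d,d,np.ones_like(d)],-1)@np.linalg.inv(K["view"]).T
    P=P[d>0][:,:3]-o; x,y,z=P@ax,P@ay,P[:,2]
    m=(abs(y)<.03)&(abs(x)<.05)&(z>-.08)&(z<.07)
    for a in np.arange(-.05,.05,.005):
        k=m&(x>=a)&(x<a+.005)
        if k.sum(): print(c,round(a*1000),k.sum(),np.round(np.percentile(z[k],[10,50,90])*1000))
s=manip.observe();print(s["eef_pos"],s["contact_force"])
E
```

```text
side -30 2 [-48. -48. -48.]
side -25 13 [-44. -42. -41.]
side -20 19 [-38. -35. -30.]
side -15 23 [-29. -25. -22.]
side -10 29 [-20. -16. -13.]
side -5 31 [-11.  -7.  -4.]
side 0 32 [-2.  1.  3.]
side 5 33 [ 6. 10. 13.]
side 10 35 [15. 18. 21.]
side 15 35 [25. 28. 30.]
side 20 34 [33. 36. 40.]
side 25 40 [41. 44. 46.]
side 30 29 [43. 44. 46.]
top -30 25 [-48. -46. -44.]
top -25 77 [-43. -40. -36.]
top -20 76 [-35. -31. -28.]
top -15 83 [-27. -22. -18.]
top -10 84 [-17. -14. -10.]
top -5 85 [-9. -5. -1.]
top 0 86 [0. 4. 8.]
top 5 90 [ 9. 13. 17.]
top 10 92 [17. 21. 25.]
top 15 95 [26. 30. 34.]
top 20 98 [35. 39. 43.]
top 25 90 [44. 46. 48.]
top 30 25 [45. 46. 48.]
[ 0.3589412  -0.10147569  0.19880483] [ 1.61435462  0.6588111  -0.11767784]
```

View pics/side2.png

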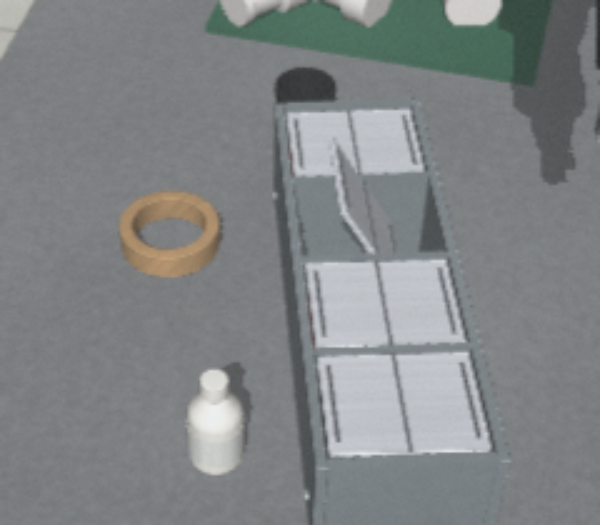

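The crop shows flap3 standing open with its raised edge near (345,190), and the bottle, tape and crucible where they were. The depth data give a slope of about 60°, and the arm is clear.

```bash
python3 -c "
from station import job
print(job.sign_off())"
```

```text
the job is handed in; nothing more can be done
None
```

Flap3 was the free one: I pushed its near end down to the stop and left it standing open at about 60° with the arm clear, then handed the job in; no verdict came back. Flaps 1 and 2 were locked, flap 4 was not pressed, and the bottle, crucible and tape ring were not touched.

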